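# Clamp a chamber slide in its stage holder

### The arm

A 6-joint arm with a two-finger parallel gripper is mounted at the origin on the work surface. World frame = base frame: x ahead of the robot, y to its left, z up, the work surface at z = 0. Lengths are in mm, angles in rad, forces in N, time in s.
With the tool pointing down it reaches from about 275 to 1000 mm from the base axis. Payload 8.4 kg.
Tool frame: the origin (TCP) lies on the centre line of the jaws, within the pads' length; the fingertips stand 22 mm ahead of it and the grasp point (between the pads) lies 3 mm ahead of it; z points along the fingers, y is the direction in which the jaws open and shut (so a half turn about z gives the same grasp; the last joint's range is limited). The gripper opens to 85 mm and grips with 20 to 120 N. Pads are 22 mm wide; open, the fingers measure 114 mm over their backs; the gripper's body (76 mm by 85 mm) begins 54 mm behind the grasp point. The pads swing forward as they close: fully open they stand 13 mm farther back than shut.
Start: joints at [-1.157, 0.353, 1.633, -0, 1.155, -0.002], TCP at [252.45, -571.749, 253.281] pointing down, gripper open.
Joint ranges: [-2.63, 2.63], [-0.92, 2.1], [0.06, 2.66], [-1.3, 4.44], [0, 2.69], [-3.02, 3.02]. Speed limits (rad/s): [2.22, 2.22, 2.79, 3.14, 3.14, 3.14].

### API

Orientations are given as [roll, pitch, yaw] about the fixed x, y, z axes, in that order (R = Rz(yaw) Ry(pitch) Rx(roll)).
In Python, from rig import r gives the robot as it stands.
- The arm moves only by the tool carry_out, never from a script. Its argument "rows" is text: rows parted by semicolons, each of 5 numbers parted by spaces: the opening, from 0 (shut) to 1 (fully open), then the shift along the tool's x, y, z in units of 30 mm (1.0 is 30 mm), then the turn about the tool's z in units of 8 degrees (1.0 is 8 degrees). A call has 1 to 12 rows; each row shifts and turns the commanded pose from where the row before left it, along the tool's axes as they then stand; what a row does not reach is not made up. A row lasts 1/8 s, in which the tool goes at most 62.5 mm and 10.7 degrees, less where a joint would pass 70% of its speed; a pose out of reach is approached as far as the arm can. A call is refused whole if a number of a shift passes 1 or a number of a turn 1, either way. A call with a gripper value outside its range is refused whole. The fingers move at their own pace and stop on an object; "newtons" is the grip in N (left out, the last holds). Time passes only in rows, so rows that do not move let the fingers close. It gives the time, the measured TCP pose, the force and the opening at its end, in the units of the state.
- r.sense(): the state, without advancing time (a new reading comes with each control period).
- r.grab_frame(name): name is "scene" or "side" or "wrist"; returns the picture (384x512x3 uint8, blue, green, red); there is no depth.
- r.get_calibration(name): a dict with "intrinsics" (3x3 intrinsics, pixels), "position" and "rotation" of the camera in the world. Camera axes: x right, y up, looking along -z (the intrinsics and any distortion apply to the point x, -y, -z); pixel columns grow to the right and rows downward; lengths in mm; the calibration is good to about 2 mm. A picture is of the moment at which its call begins: read the wrist's pose just before it. get_calibration takes no time and is no camera call; for the wrist camera it gives the pose at the moment of the call.
- r.sign_off(): hands the job in, once; it reports no verdict.
The state is a dict: "clock": time; "qpos": joint angles; "qvel": joint speeds; "joint_efforts": joint torques, N m; "eef_pos": TCP position; "tcp_rot": TCP orientation; "contact_force": force on the tool from outside, world axes, zero at the start; "wrist_torque": the same for the moment, N m; "opening": opening from 0.0 (shut) to 1.0 (fully open).
Only numpy, scipy, OpenCV 4.12 (cv2) and the standard library are available. Lean on these libraries where they do the work, as an engineer would, in place of code of your own. Each camera call takes 0.05 s, during which the arm holds its last target.

### The job

Push the blue-lidded chamber slide gently along its channel in the stage holder until it is fully home against the end stop under the clamp; its glass is thin, so never ram it or squeeze it hard. Then turn the clamp's thumbscrew clockwise until it seats and back it off a quarter turn, so that the slide is kept in but not stressed. Finish while still holding the thumbscrew still there, so that the lock ring can be done up, and leave the dish, bottle and slide box where they are.

Things in the scene. Friction and masses are not known exactly. Their poses are not given: they have to be found in the camera images.
- holder: Slide holder fixed to the bench: aluminium plate 162 x 100 mm on rubber feet, placed and turned (up to 30 degrees) differently each time. Origin on the bench under the plate; x along its channel from the open end (edge at x = -85 mm, nearer the robot) to the end stop, y across, z up. Channel floor 22 mm above the bench, with a window 16 mm wide along its middle; rail tops at 26 mm, rails 28.5 mm apart.
- stop (a point): Middle of the face of the dark end stop that the slide's far end must touch: 38 mm beyond home along the holder's x, 28 mm above the bench. Axes as the holder's.
- clamp_arm (a point): Top of the dark clamp arm where the thumbscrew passes through it, 52 mm above the bench. The arm is 20 mm wide, 10 mm thick, and runs from 11 mm on the robot's side of this point to a pillar of the same height, 25 to 45 mm beyond it along the holder's x. Axes as the holder's.
- home (a point): Where the chamber slide's centre is when the slide is fully home against the end stop: on the channel's middle line, 28 mm above the bench. Axes as the holder's.
- slide_center (a point): Centre of the closed chamber slide: clear box with blue lid, 76 mm (its x, along the channel) x 26 x 12 mm high, about 40 g, loose in the channel, 25 to 45 mm short of home at the start. Its upper 8 mm stand above the rails and its near end is free: shut fingertips can push it there; it slides with under 1 N. Over 25 N against the stop or a squeeze of over 50 N a finger breaks it.
- slide: The same chamber slide; origin at the centre of its underside (6 mm below slide_center).
- knob (a point): Centre of the thumbscrew's knob: brass knurled cylinder 23 mm in diameter, 18 mm high, upright axis, black index line on top; 28 mm beyond home along the holder's x, 75 to 77 mm above the bench (sinks 2 mm a turn). It may be gripped at any angle and regrasped. Free space all round it down to the arm, 23 mm below its centre, but for an 18 mm steel lock ring under it.
- thumbscrew (a joint): Turn of the thumbscrew, rad: grows as it is turned clockwise seen from above (tightened); stays where it is left (friction 0.03 N m). 0 = fully up; it seats (hard stop, foot down on the slide) at 6.28. Starts between 2.9 and 4.3. A quarter turn back from the seat is 4.71.
- spindle: The clamp's upright spindle, with the thumbscrew on it: origin at the tip of its rubber foot, on the thumbscrew's axis; 34 mm above the bench when seated, 0.6 to 1.1 mm higher at the start, so that the slide (lid top at 34 mm) just passes under. It does not turn itself.
- dish: Bystander: lidded culture dish, 60 mm in diameter, 15 mm high, on the bench beside the holder. Origin at its underside.
- bottle: Bystander: amber reagent bottle with white cap, 42 mm in diameter, 78 mm high, on the bench beside the holder. Origin at its underside.
- slidebox: Bystander: green slide box, 85 x 34 x 34 mm, on the bench beside the holder. Origin at its underside.
Mind the look-alikes: they are no part of the job. What is shaped like the slide but black or green is not meant.

How it is judged:
By the outcome, as a careful person would: the job done as asked, in the order asked, and still so for the second after the job is handed in, while the arm keeps its last pose, push and grip.
It also fails if it takes over 64 s, if anything falls off the work surface, if the arm or the gripper's body presses on something with over 40 N, if the wrist force passes 120 N, or if a joint passes its speed limit or range.

## Working session

There is one attempt and no reset: what is moved stays moved. The work goes in short steps, Python scripts to look and compute and a tool call to move; the robot and the scene stay as the last step left them, time stands still between calls to the robot, and variables do not carry over. Pictures are saved under pics/ and viewed, and the job is handed in when it is done.

Besides the shell and the picture viewer there is one more tool, called after "Request:" in YAML: its name, and indented under it one key for each argument. carry_out: Moves the arm, as the interface text tells. Its arguments: {"type":"object","properties":{"rows":{"type":"string"},"newtons":{"type":"number"}},"required":["rows"]}

```bash
ls; mkdir -p pics
python3 - <<'E'
from rig import r
import cv2
s=r.sense(); print({k:s[k] for k in s})
for n in ["scene","side","wrist"]:
    c=r.get_calibration(n); print(n,c)
    cv2.imwrite(f"pics/a_{n}.png",r.grab_frame(n))
E
```

```text
pics
{'clock': 0.0, 'qpos': array([-1.15737748e+00,  3.53641298e-01,  1.63411923e+00,  5.65939034e-06,
        1.15521189e+00, -2.40766053e-03]), 'qvel': array([ 0.00058928,  0.00028689, -0.00132622, -0.00089724,  0.00062143,
        0.00072161]), 'joint_efforts': array([-1.01675487e-03, -6.05251622e+01, -3.42067623e+01, -1.38061189e-06,
        9.37240839e-03, -6.72412227e-06]), 'eef_pos': array([ 252.28647899, -571.33703057,  252.57232235]), 'tcp_rot': array([-3.14021291e+00, -8.49648661e-06,  4.15824212e-01]), 'contact_force': array([ 0.66788949, -0.52327247,  1.0109522 ]), 'wrist_torque': array([ 0.00790428, -0.02125778,  0.02402916]), 'opening': 1.0005534545259065}
scene {'intrinsics': array([[445.26148282,   0.        , 250.01702812],
       [  0.        , 445.26148282, 195.32522489],
       [  0.        ,   0.        ,   1.        ]]), 'position': array([1289.92525694, -214.32014226,  752.03733588]), 'rotation': array([0.83530352, 0.01025928, 1.19323186])}
side {'intrinsics': array([[390.61606824,   0.        , 249.57821521],
       [  0.        , 390.61606824, 197.05835547],
       [  0.        ,   0.        ,   1.        ]]), 'position': array([ 553.29855646, -534.40280527,  511.68761946]), 'rotation': array([ 0.9497555 , -0.0226972 , -0.09321148])}
wrist {'intrinsics': array([[285.67297116,   0.        , 253.50212773],
       [  0.        , 285.67297116, 188.25104623],
       [  0.        ,   0.        ,   1.        ]]), 'position': array([ 323.66412777, -540.55212051,  374.06214968]), 'rotation': array([-3.04266417e-01,  1.60084691e-04, -1.15641627e+00])}
```

View pics/a_scene.png

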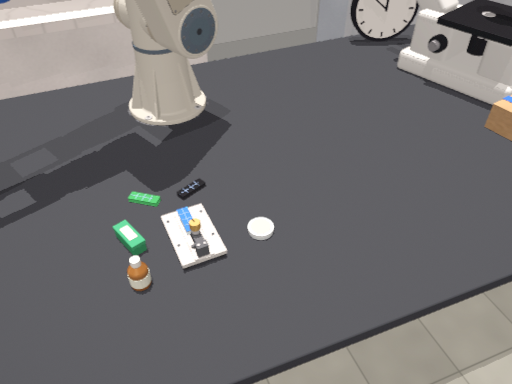

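View pics/a_side.png

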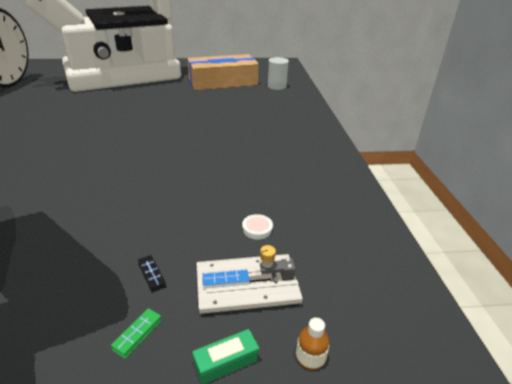

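View pics/a_wrist.png

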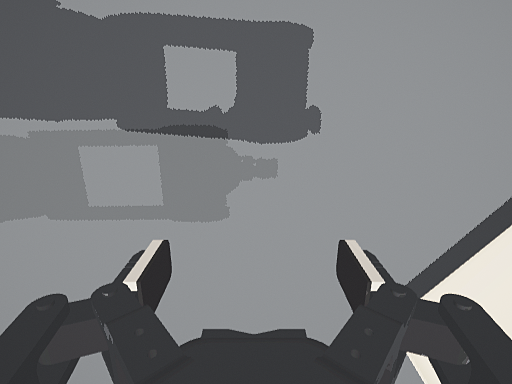

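Candidates for the slide: blue one in the holder (side 226,278; scene 186,219), black look-alike (side 152,272), green look-alike (side 136,332), green box (side 226,355). I choose the blue one in the holder and check it in a close crop.

```bash
cat > h.py <<'E'
import numpy as np, cv2
from scipy.spatial.transform import Rotation as Ro
def ray(c,uv):
    K=c["intrinsics"];R=Ro.from_euler("xyz",c["rotation"]).as_matrix()
    d=np.linalg.inv(K)@np.array([uv[0],uv[1],1.]); d=np.array([d[0],-d[1],-d[2]])
    return np.array(c["position"]),R@d/np.linalg.norm(d)
def onz(c,uv,z):
    p,d=ray(c,uv); return p+d*(z-p[2])/d[2]
def proj(c,P):
    R=Ro.from_euler("xyz",c["rotation"]).as_matrix(); q=R.T@(np.array(P,float)-c["position"]); q=np.array([q[0],-q[1],-q[2]])
    u=c["intrinsics"]@q; return u[:2]/u[2]
def tri(rs):
    A=0;b=0
    for p,d in rs:
        M=np.eye(3)-np.outer(d,d);A=A+M;b=b+M@p
    X=np.linalg.solve(A,b); return X,[np.linalg.norm((np.eye(3)-np.outer(d,d))@(X-p)) for p,d in rs]
def mask(im,lo,hi,roi=None):
    m=cv2.inRange(cv2.cvtColor(im,cv2.COLOR_BGR2HSV),lo,hi)
    if roi: x0,y0,x1,y1=roi; k=np.zeros_like(m);k[y0:y1,x0:x1]=1;m*=k
    return m
E
python3 - <<'E'
from h import *
from rig import r
rs=[];
for n,roi in [("scene",(150,190,240,280)),("side",(180,230,310,320))]:
    c=r.get_calibration(n);im=cv2.imread(f"pics/a_{n}.png")
    x0,y0,x1,y1=roi
    cv2.imwrite(f"pics/crop_{n}.png",cv2.resize(im[y0:y1,x0:x1],None,fx=6,fy=6,interpolation=cv2.INTER_CUBIC)[:600,:800])
    b=mask(im,(100,120,80),(125,255,255),roi); y=mask(im,(15,120,80),(35,255,255),roi)
    for nm,m in (("blue",b),("knob",y)):
        v,u=np.nonzero(m); print(n,nm,len(u),u.mean(),v.mean(),u.min(),u.max(),v.min(),v.max())
        if nm=="knob": rs.append(ray(c,(u.mean(),v.mean())))
        else:
            rect=cv2.minAreaRect(np.c_[u,v].astype(np.float32)); bx=cv2.boxPoints(rect)
            P=np.array([onz(c,p,34) for p in bx]); print(P.round(1), onz(c,(u.mean(),v.mean()),33).round(1))
print(tri(rs))
E
```

```text
scene blue 126 184.5079365079365 216.79365079365078 177 191 207 230
[[ 529.4 -104.6   34. ]
 [ 523.6  -82.    34. ]
 [ 601.1  -79.8   34. ]
 [ 605.9 -101.2   34. ]] [559.7 -94.1  33. ]
scene knob 59 194.67796610169492 226.11864406779662 190 199 219 230
side blue 454 225.09251101321587 277.4295154185022 203 249 270 284
[[ 528.2  -81.6   34. ]
 [ 604.4  -77.2   34. ]
 [ 603.9 -101.5   34. ]
 [ 530.  -105.4   34. ]] [565.5 -91.2  33. ]
side knob 227 267.2995594713656 253.01321585903085 260 275 245 262
(array([634.98783982, -86.59520466,  75.3600021 ]), [np.float64(2.75709576548575), np.float64(2.757095765485787)])
```

```bash
python3 -c "
import cv2,numpy as np
a=cv2.imread('pics/crop_scene.png');b=cv2.imread('pics/crop_side.png');print(a.shape,b.shape)"
```

```text
(540, 540, 3) (540, 780, 3)
```

View pics/crop_side.png

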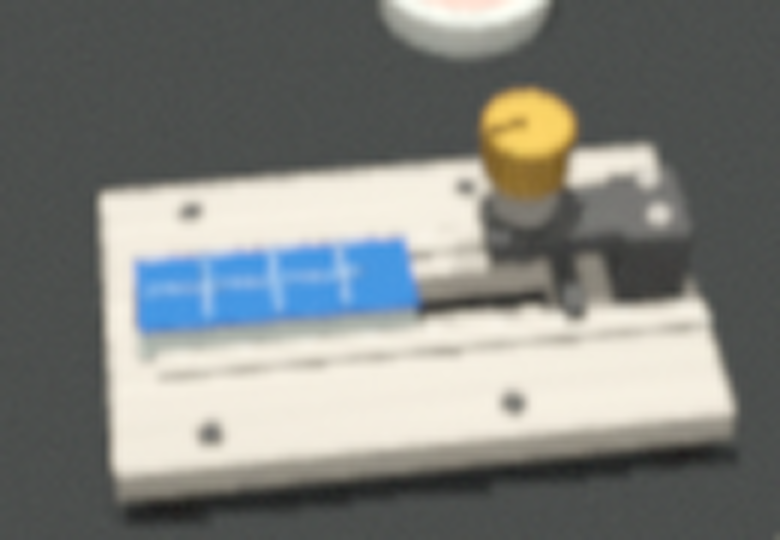

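View pics/crop_scene.png

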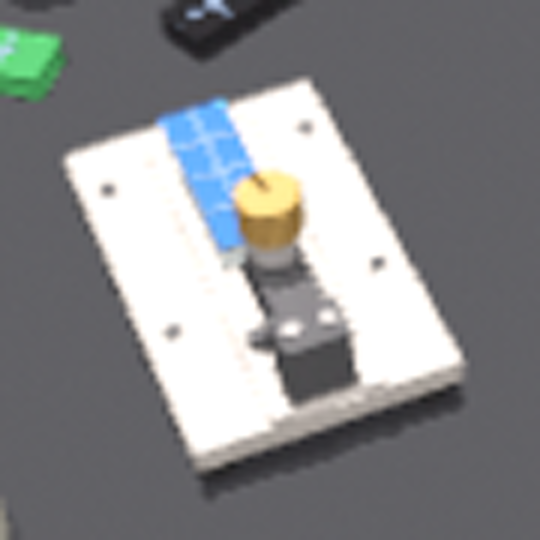

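The crop confirms the blue-lidded slide in the channel with the knob beyond it, and the knob's index line points to the slide side. Holder yaw is about 3.3°. The slide centre is near (566.5, -91.5), about 40 mm short of home. I'll turn the tool along the channel first.

Request:
carry_out:
  rows: "0 0 0 0 0.86; 0 0 0 0 0.86; 0 0 0 0 0.85; 0 0 0 0 0"
  newtons: 40

```text
clock: 0.65
eef_pos: [252.4, -571.6, 253.0]
tcp_rot: [-3.141, 0.0, 0.058]
contact_force: [0.1, -0.6, -0.6]
opening: 0.145
```

```bash
cat >> h.py <<'E'
def tool(s,target):
    R=Ro.from_euler("xyz",s["tcp_rot"]).as_matrix(); return R.T@(np.array(target)-s["eef_pos"])
E
python3 - <<'E'
from h import *
from rig import r
s=r.sense(); print(s["eef_pos"],s["tcp_rot"],s["opening"],s["qpos"],tool(s,(500,-95.4,110)))
E
```

```text
[ 252.4004136  -571.58060579  252.98074695] [-3.14105949e+00  1.86229739e-04  5.77605928e-02] 0.14485761869420408 [-1.15737014e+00  3.53280284e-01  1.63369191e+00  1.21130808e-05
  1.15518511e+00  3.55660751e-01] [ 274.702475   -461.01667048  143.17541086]
```

Request:
carry_out:
  rows: "0 0.5 -0.85 0 0; 0 0.5 -0.85 0 0; 0 0.5 -0.85 0 0; 0 0.5 -0.85 0 0; 0 0.5 -0.85 0 0; 0 0.5 -0.85 0 0; 0 0.5 -0.85 0 0; 0 0.5 -0.85 0 0; 0 0.5 -0.85 0 0; 0 0.5 -0.85 0 0; 0 0.5 -0.85 0 0; 0 0.5 -0.85 0 0"

```text
clock: 2.15
eef_pos: [415.1, -255.1, 253.3]
tcp_rot: [3.142, -0.0, 0.06]
contact_force: [0.1, -0.2, 0.7]
opening: 0.003
```

Request:
carry_out:
  rows: "0 0.5 -0.85 0 0; 0 0.5 -0.85 0 0; 0 0.5 -0.85 0.5 0; 0 0.5 -0.85 0.8 0; 0 0.5 -0.85 0.8 0; 0 0.5 -0.85 0.8 0; 0 0 0 0.8 0; 0 0 0 0 0; 0 0 0 0 0"

```text
clock: 3.28
eef_pos: [496.2, -98.4, 143.0]
tcp_rot: [3.141, -0.0, 0.058]
contact_force: [-0.2, 0.5, 0.1]
opening: -0.001
```

Run:
```python
from h import *
from rig import r
s=r.sense(); print(s["eef_pos"],s["tcp_rot"],s["opening"],tool(s,(505,-95.1,51)))
for n in ("wrist","side"): cv2.imwrite(f"pics/b_{n}.png",r.grab_frame(n))
import json
c=r.get_calibration("wrist"); json.dump({k:np.array(v).tolist() for k,v in c.items()},open("wb.json","w"))
```

```text
[496.15896653 -98.40428955 142.95675191] [ 3.14145556e+00 -4.89819712e-04  5.78531278e-02] -0.0009063597762552027 [ 8.97225576 -2.80017245 91.96077471]
```

View pics/b_wrist.png

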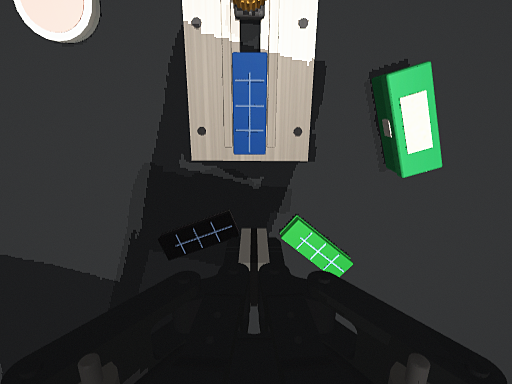

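View pics/b_side.png

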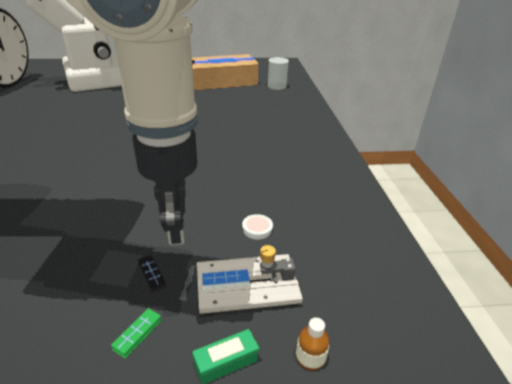

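Wrist view: the blue slide spans (233–267, 53–153). The fingertips are at about (255,230–265), lined up with the channel, and the black and green look-alikes lie on either side.

Run:
```python
from h import *
import json
c=json.load(open("wb.json"));im=cv2.imread("pics/b_wrist.png")
m=mask(im,(100,120,60),(125,255,255),(200,20,300,170)); v,u=np.nonzero(m)
rc=cv2.minAreaRect(np.c_[u,v].astype(np.float32)); P=np.array([onz(c,p,34) for p in cv2.boxPoints(rc)]); print(P.round(1),P.mean(0).round(1))
# axis by left/right edge midpoint fit
pts=[]
for row in range(60,150,5):
    k=u[v==row]; pts.append(onz(c,((k.min()+k.max())/2,row),34)[:2])
pts=np.array(pts);f=np.polyfit(pts[:,0],pts[:,1],1);print("yaw",f[0],"y@530",np.polyval(f,530),"y@605",np.polyval(f,605))
for p in [(201,131),(298,131),(304,22),(196,22)]: print(onz(c,p,26).round(1))
```

```text
[[ 606.3  -76.8   34. ]
 [ 607.7 -101.8   34. ]
 [ 532.7 -107.    34. ]
 [ 531.2  -79.3   34. ]] [569.5 -91.2  34. ]
yaw 0.05103283268254519 y@530 -93.44177794166036 y@605 -89.61431549046947
[546.6 -52.7  26. ]
[ 551.  -132.5   26. ]
[ 630.6 -128.8   26. ]
[626.2 -48.9  26. ]
```

Request:
carry_out:
  rows: "0 0.2 -0.1 0.6 0; 0 0.1 0 0.6 0; 0 0 0 0.6 0; 0 0 0 0.6 0; 0 0 0 0.4 0; 0 0 0 0.2 0; 0 0 0 0 0; 0 0 0 0 0"

```text
clock: 4.38
eef_pos: [505.0, -94.7, 52.7]
tcp_rot: [3.141, -0.001, 0.057]
contact_force: [-0.0, 0.4, 0.7]
opening: 0.007
```

Run:
```python
from h import *
from rig import r
s=r.sense(); print(s["eef_pos"],s["tcp_rot"],s["contact_force"],tool(s,(515,-94.2,51)))
for n in ("wrist","side"): cv2.imwrite(f"pics/c_{n}.png",r.grab_frame(n))
im=cv2.imread("pics/c_side.png")[220:320,150:310]; cv2.imwrite("pics/c_crop.png",cv2.resize(im,None,fx=5,fy=5,interpolation=cv2.INTER_CUBIC))
```

```text
[505.04329442 -94.69217227  52.67969848] [ 3.14143963e+00 -7.13996224e-04  5.69050185e-02] [-0.03745946  0.39565372  0.7355533 ] [9.96737924 0.07464704 1.68682702]
```

View pics/c_wrist.png

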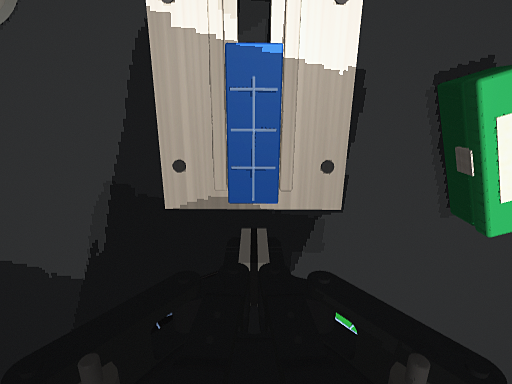

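View pics/c_crop.png

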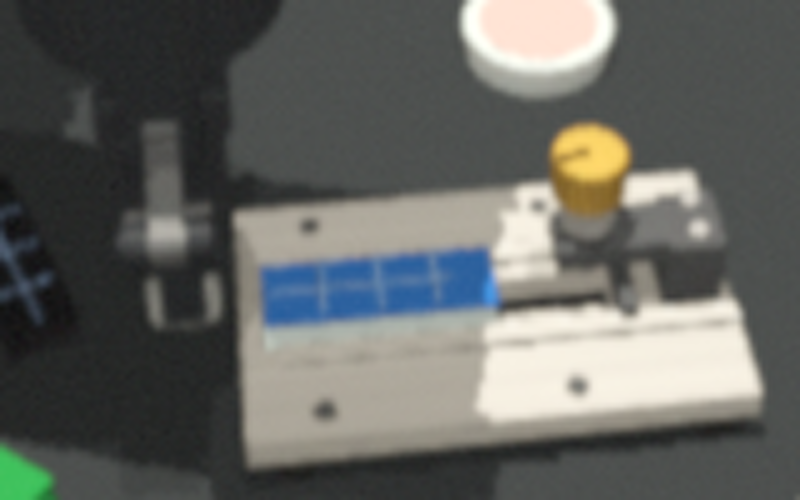

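Request:
carry_out:
  rows: "0 0.1 0 0.05 0; 0 0.1 0 0 0; 0 0.1 0 0 0; 0 0.1 0 0 0; 0 0.1 0 0 0; 0 0.1 0 0 0; 0 0.1 0 0 0; 0 0.1 0 0 0; 0 0.1 0 0 0; 0 0.1 0 0 0; 0 0.1 0 0 0; 0 0 0 0 0"

```text
clock: 5.98
eef_pos: [538.0, -92.8, 50.8]
tcp_rot: [3.142, -0.0, 0.057]
contact_force: [0.4, -0.2, -0.4]
opening: 0.002
```

Run:
```python
from h import *
from rig import r
s=r.sense(); print(s["eef_pos"],s["tcp_rot"],s["contact_force"])
c=r.get_calibration("wrist"); im=r.grab_frame("wrist"); cv2.imwrite("pics/d_wrist.png",im)
for p in [(605,-89.6,34),(572,-91,34),(635,-87.7,86)]: print(proj(c,p))
im=r.grab_frame("side")[220:320,150:310]; cv2.imwrite("pics/d_crop.png",cv2.resize(im,None,fx=5,fy=5,interpolation=cv2.INTER_CUBIC))
```

```text
[537.9829635  -92.75212972  50.81348803] [ 3.14152417e+00 -3.48320608e-04  5.70140107e-02] [ 0.41937936 -0.15509301 -0.36948678]
[254.5969263  122.48326191]
[253.6634713  189.04450779]
[254.79213312  23.07671215]
```

View pics/d_wrist.png

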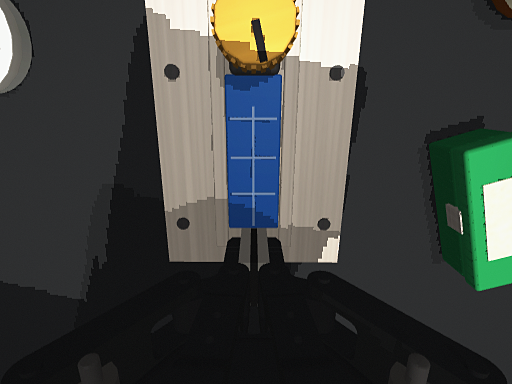

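View pics/d_crop.png

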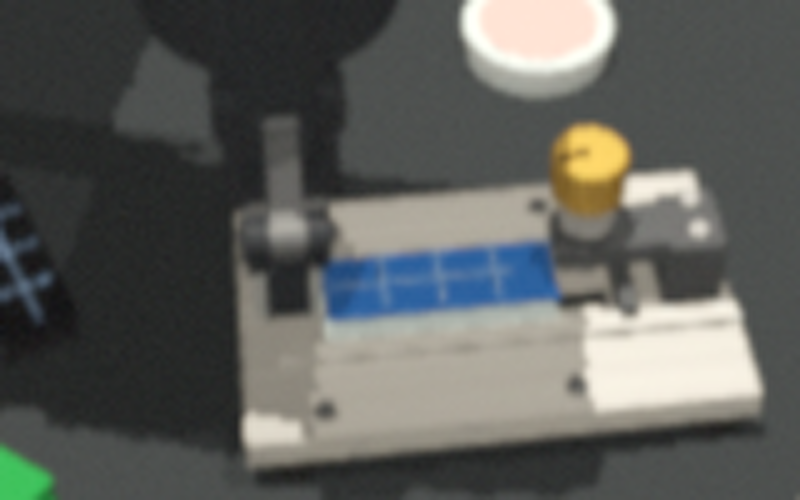

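The slide follows the push with negligible force, and about 20 mm remains. I'll go slower now.

Request:
carry_out:
  rows: "0 0.1 0 0 0; 0 0.1 0 0 0; 0 0.1 0 0 0; 0 0.1 0 0 0; 0 0.08 0 0 0; 0 0 0 0 0"

```text
clock: 6.82
eef_pos: [552.3, -91.9, 50.8]
tcp_rot: [3.142, -0.0, 0.057]
contact_force: [0.2, 0.6, -0.2]
opening: -0.001
```

Request:
carry_out:
  rows: "0 0.03 0 0 0; 0 0.03 0 0 0; 0 0 0 0 0"

```text
clock: 7.2
eef_pos: [553.9, -91.8, 50.8]
tcp_rot: [-3.142, -0.0, 0.057]
contact_force: [0.2, -0.5, 0.2]
opening: -0.004
```

Request:
carry_out:
  rows: "0 0.03 0 0 0; 0 0.03 0 0 0; 0 0 0 0 0"

```text
clock: 7.58
eef_pos: [555.8, -91.7, 50.8]
tcp_rot: [3.142, -0.0, 0.057]
contact_force: [0.1, -0.1, 0.2]
opening: -0.003
```

Request:
carry_out:
  rows: "0 0.03 0 0 0; 0 0 0 0 0"

```text
clock: 7.82
eef_pos: [556.6, -91.7, 50.8]
tcp_rot: [-3.142, -0.0, 0.057]
contact_force: [-0.6, -0.5, 0.6]
opening: 0.001
```

Request:
carry_out:
  rows: "0 0.02 0 0 0; 0 0 0 0 0"

```text
clock: 8.07
eef_pos: [557.2, -91.6, 50.8]
tcp_rot: [-3.142, -0.0, 0.057]
contact_force: [-0.7, 0.6, 1.0]
opening: -0.001
```

Request:
carry_out:
  rows: "0 0.02 0 0 0; 0 0 0 0 0"

```text
clock: 8.32
eef_pos: [557.8, -91.6, 50.8]
tcp_rot: [-3.142, -0.0, 0.057]
contact_force: [-0.4, -0.0, 0.1]
opening: -0.002
```

Request:
carry_out:
  rows: "0 0.02 0 0 0; 0 0 0 0 0"

```text
clock: 8.57
eef_pos: [557.9, -91.6, 50.7]
tcp_rot: [-3.141, 0.001, 0.057]
contact_force: [-2.9, -0.7, 2.2]
opening: 0.003
```

Only 0.1 mm of motion for a 0.6 mm command, and the force rose to 3 N, so it looks like the end stop. One small confirming nudge.

Request:
carry_out:
  rows: "0 0.02 0 0 0; 0 0 0 0 0; 0 0 0 0 0"

```text
clock: 8.95
eef_pos: [558.0, -91.5, 50.7]
tcp_rot: [-3.141, 0.002, 0.057]
contact_force: [-4.4, -0.8, 3.5]
opening: 0.003
```

Run:
```python
from h import *
from rig import r
s=r.sense(); print(s["eef_pos"],s["contact_force"])
cv2.imwrite("pics/e_wrist.png",r.grab_frame("wrist"))
im=r.grab_frame("side")[220:320,150:310]; cv2.imwrite("pics/e_crop.png",cv2.resize(im,None,fx=5,fy=5,interpolation=cv2.INTER_CUBIC))
```

```text
[558.04641327 -91.50163797  50.65951587] [-4.38594468 -0.81202082  3.51476011]
```

View pics/e_crop.png

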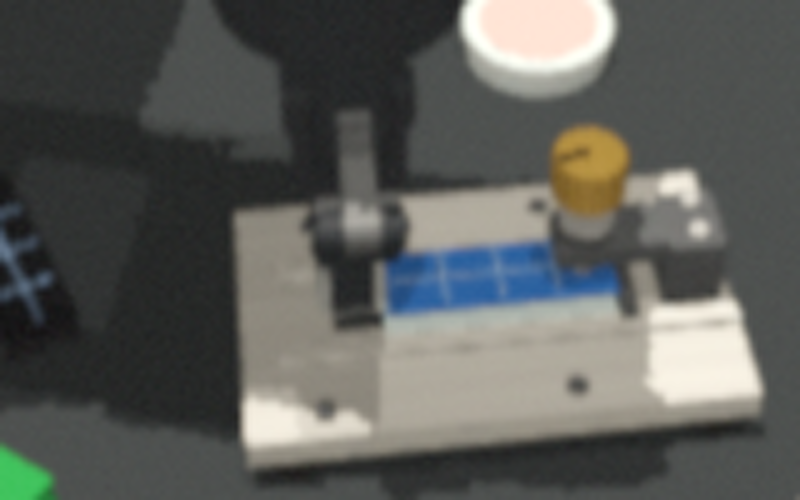

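The slide's far end is under the clamp at the dark stop (crop 620,290). The TCP at 558 matches the knob position minus 66 and 11 mm. Backing off, rising, and measuring the knob from above.

Request:
carry_out:
  rows: "0 -0.2 0 0 0; 0 -0.3 0 0 0; 0 -0.2 0 -0.5 0; 0 0 0 -1 0; 0.6 0 0 -1 0; 0.6 0 0 -1 0; 0.6 0 0 -0.5 0; 0.6 0 0 0 0; 0.6 0 0 0 0"

```text
clock: 10.18
eef_pos: [537.3, -92.6, 169.9]
tcp_rot: [-3.141, 0.001, 0.057]
contact_force: [0.3, -0.3, -0.2]
opening: 0.599
```

Run:
```python
from h import *
from rig import r
s=r.sense(); print(s["eef_pos"],s["tcp_rot"],s["opening"],s["contact_force"],s["wrist_torque"],s["qpos"])
c=r.get_calibration("wrist"); im=r.grab_frame("wrist"); cv2.imwrite("pics/f_wrist.png",im)
y=mask(im,(12,120,60),(35,255,255),(150,0,350,250)); y=cv2.morphologyEx(y,cv2.MORPH_CLOSE,np.ones((9,9)))
cs=max(cv2.findContours(y,0,2)[0],key=cv2.contourArea); (u,v),rad=cv2.minEnclosingCircle(cs); print(u,v,rad,cv2.boundingRect(cs), onz(c,(u,v),85))
b=mask(im,(100,120,60),(125,255,255)); vv,uu=np.nonzero(b); bb=cv2.minAreaRect(np.c_[uu,vv].astype(np.float32)); P=np.array([onz(c,p,34) for p in cv2.boxPoints(bb)]); print(P.round(1))
cs2=r.get_calibration("side"); print("knobtop side",)
```

```text
[537.26562974 -92.62491727 169.91726182] [-3.14128181e+00  1.29232038e-03  5.69441566e-02] 0.5986725847302394 [ 0.27096234 -0.26011052 -0.24877489] [-0.01008692  0.01602216 -0.02960204] [-1.73478126e-01  3.28273404e-01  1.87984449e+00  9.28826983e-06
  9.34803914e-01  1.34036872e+00]
253.54629516601562 65.34259033203125 19.66509437561035 (237, 46, 36, 40) [636.07391695 -87.2688551   85.        ]
[[ 632.3  -74.4   34. ]
 [ 633.7  -99.6   34. ]
 [ 571.3 -104.    34. ]
 [ 569.8  -76.9   34. ]]
knobtop side
```

View pics/f_wrist.png

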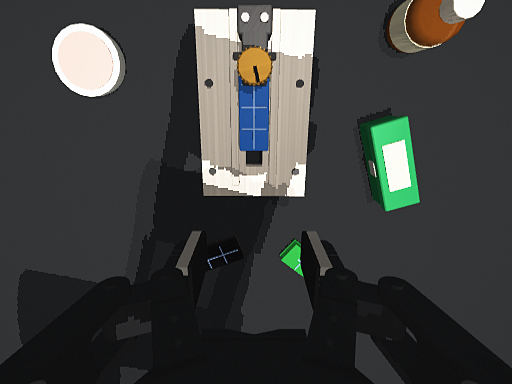

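Wrist view: the knob is centred at (253,65), giving (636,-87). The slide's near end is at x≈570.5, consistent with home, and bottle, dish and box are clear of the gripper. I'll move over the knob, then turn counter-clockwise to leave the last joint room for the clockwise turn.

Request:
carry_out:
  rows: "0.6 0.82 0 0 0; 0.6 0.82 0 0 0; 0.6 0.82 0 0 0; 0.6 0.82 0 0 0; 0.6 0 0 0 -1; 0.6 0 0 0 -1; 0.6 0 0 0 -1; 0.6 0 0 0 -1; 0.6 0 0 0 -1; 0.6 0 0 0 -1; 0.6 0 0 0 -1; 0.6 0 0 0 -1"

```text
clock: 11.72
eef_pos: [635.5, -87.0, 169.2]
tcp_rot: [-3.139, 0.001, 1.179]
contact_force: [0.7, -0.5, -0.1]
opening: 0.602
```

Request:
carry_out:
  rows: "0.6 0 0 0 -1; 0.6 0 0 0 -1; 0.6 0 0 0 -1; 0.6 0 0 0 -1; 0.6 0 0 0 -1; 0.6 0 0 0 -1; 0.6 0 0 0 -1; 0.6 0 0 0 -1; 0.6 0 0 0 -1; 0.6 0 0 0 -1; 0.6 0 0 0 0; 0.6 0 0 0 0"

```text
clock: 13.22
eef_pos: [635.9, -87.1, 170.0]
tcp_rot: [-3.141, -0.001, 2.567]
contact_force: [0.2, -0.6, 0.3]
opening: 0.604
```

Run:
```python
from h import *
from rig import r
s=r.sense(); print(s["eef_pos"],s["tcp_rot"],s["opening"],s["qpos"],s["contact_force"],s["wrist_torque"],tool(s,(635.6,-87.4,79.5))/30)
c=r.get_calibration("wrist"); im=r.grab_frame("wrist"); cv2.imwrite("pics/g_wrist.png",im)
print(proj(c,(635.6,-87.4,85)),proj(c,s["eef_pos"]))
for n in("side","scene"):
  print(n,proj(r.get_calibration(n),(635.6,-87.4,76)))
```

```text
[635.88160249 -87.07326221 169.99834315] [-3.14110982e+00 -1.07821481e-03  2.56714596e+00] 0.6039963287953402 [-1.38432741e-01  4.63424558e-01  1.66570382e+00  2.08522553e-05
  1.01364553e+00 -1.13479367e+00] [ 0.16047825 -0.6462206   0.28361339] [ 0.0399808  -0.00600493  0.00962097] [-1.29043217e-03 -1.27870872e-02  3.01661833e+00]
[252.39181485 201.37551503] [252.4227909  261.64846338]
side [268.68937089 254.53901429]
scene [194.93490365 225.02146565]
```

View pics/g_wrist.png

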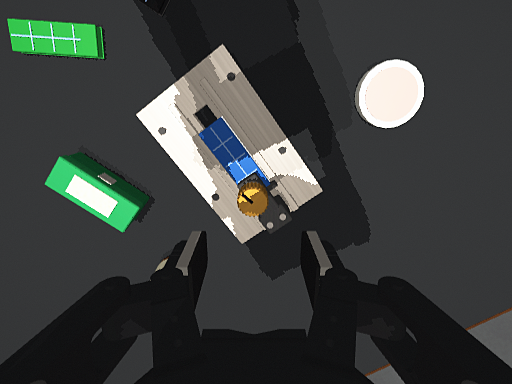

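Knob at (252,200) in the wrist view, exactly where the model predicts, centred between the jaws. Descending and gripping.

Request:
carry_out:
  rows: "0.6 0 0 0.7 0; 0.6 0 0 0.7 0; 0.6 0 0 0.6 0; 0.6 0 0 0.5 0; 0.6 0 0 0.3 0; 0.6 0 0 0.18 0; 0.6 0 0 0 0; 0.6 0 0 0 0"
  newtons: 40

```text
clock: 14.28
eef_pos: [636.6, -87.2, 81.9]
tcp_rot: [3.141, 0.001, 2.57]
contact_force: [-0.2, 1.2, -0.4]
opening: 0.602
```

Run:
```python
from h import *
from rig import r
s=r.sense(); print(s["eef_pos"],s["tcp_rot"],s["contact_force"],s["wrist_torque"])
cv2.imwrite("pics/h_wrist.png",r.grab_frame("wrist"))
im=r.grab_frame("side")[210:310,190:350]; cv2.imwrite("pics/h_crop.png",cv2.resize(im,None,fx=5,fy=5,interpolation=cv2.INTER_CUBIC))
```

```text
[636.5603757  -87.1853829   81.92238786] [3.14123092e+00 7.92244022e-04 2.57020456e+00] [-0.207428    1.18610133 -0.35526774] [-0.07228293  0.02120772 -0.06410393]
```

View pics/h_wrist.png

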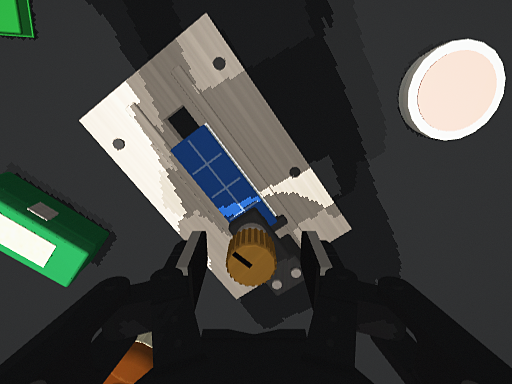

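View pics/h_crop.png

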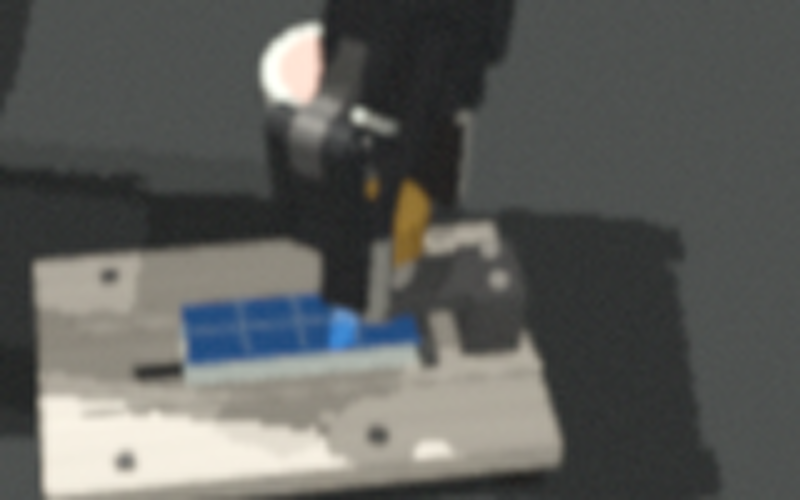

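The knob sits centred between the open jaws (251,258). Lower 1.5 mm and close.

Request:
carry_out:
  rows: "0.4 0 0 0.05 0; 0.25 0 0 0 0; 0 0 0 0 0; 0 0 0 0 0; 0 0 0 0 0; 0 0 0 0 0"
  newtons: 40

```text
clock: 15.12
eef_pos: [635.8, -87.8, 80.1]
tcp_rot: [-3.14, -0.0, 2.57]
contact_force: [-3.2, -4.4, 3.4]
opening: 0.244
```

Run:
```python
from h import *
from rig import r
s=r.sense(); print(s["eef_pos"],s["tcp_rot"],s["contact_force"],s["wrist_torque"],s["opening"],s["qpos"])
im=r.grab_frame("wrist");cv2.imwrite("pics/i_wrist.png",cv2.resize(im[200:330,180:330],None,fx=4,fy=4))
```

```text
[635.76988287 -87.76928265  80.12154872] [-3.14048835e+00 -1.97420175e-04  2.57046804e+00] [-3.15864669 -4.35659199  3.40389229] [-0.7134452   0.49242295  0.02923623] 0.24368221644555177 [-1.39062235e-01  5.75022628e-01  1.71578070e+00 -1.22324452e-03
  8.51431399e-01 -1.13792776e+00]
```

View pics/i_wrist.png

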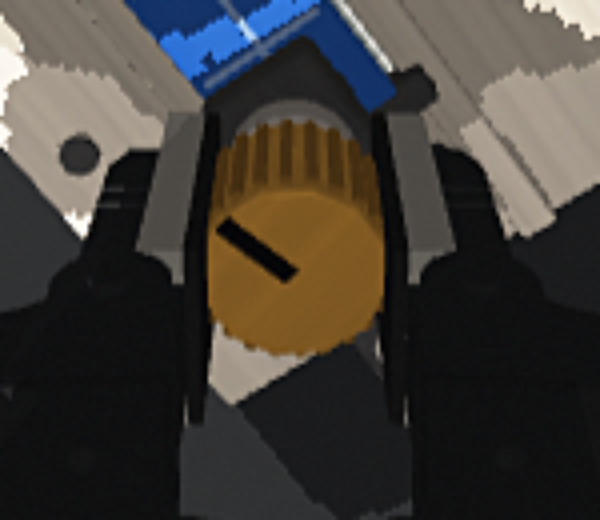

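Gripped firmly. The index line in the tool's view runs from crop (290,270) to (222,225), and I'll use it as a slip check. Turning clockwise: the first 96° are safe before any possible seat.

Request:
carry_out:
  rows: "0 0 0 0.001 1; 0 0 0 0.001 1; 0 0 0 0.001 1; 0 0 0 0.001 1; 0 0 0 0.001 1; 0 0 0 0.001 1; 0 0 0 0.001 1; 0 0 0 0.001 1; 0 0 0 0.001 1; 0 0 0 0.001 1; 0 0 0 0.001 1; 0 0 0 0.001 1"

```text
clock: 16.68
eef_pos: [634.6, -88.0, 79.5]
tcp_rot: [-3.14, 0.003, 0.89]
contact_force: [-7.7, -5.5, 6.7]
opening: 0.24
```

Request:
carry_out:
  rows: "0 0 0 0.001 0.5; 0 0 0 0 0; 0 0 0 0 0"

```text
clock: 17.05
eef_pos: [634.6, -87.9, 79.5]
tcp_rot: [-3.14, 0.003, 0.825]
contact_force: [-7.1, -6.2, 5.4]
opening: 0.246
```

Run:
```python
from h import *
from rig import r
s=r.sense(); print(s["eef_pos"],s["tcp_rot"],s["contact_force"],s["wrist_torque"],s["opening"],s["qpos"])
im=r.grab_frame("wrist");cv2.imwrite("pics/j_wrist.png",cv2.resize(im[200:330,180:330],None,fx=4,fy=4))
```

```text
[634.56457239 -87.94503424  79.46349125] [-3.13983555e+00  2.85606014e-03  8.25068786e-01] [-7.07887541 -6.24948632  5.36798057] [-0.95480139  1.10798793  0.01481989] 0.24551659155799868 [-0.13938174  0.57544124  1.71695574 -0.00178753  0.85226792  0.60752706]
```

View pics/j_wrist.png

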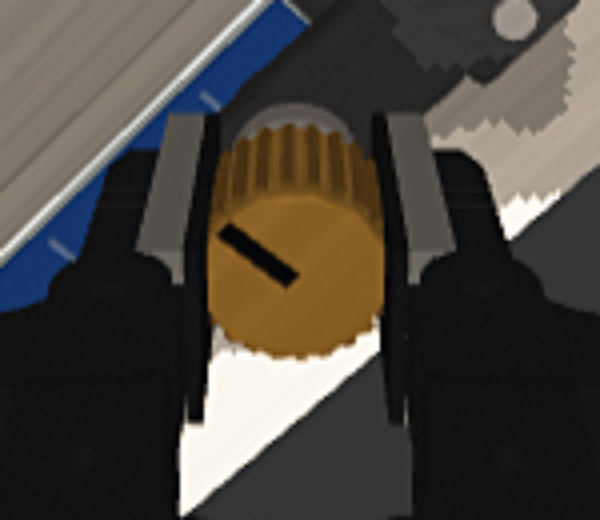

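No slip: the index line is unchanged in the tool's view and torque is low. I'll relieve the side offset slightly and go on in small steps, watching torque.

Request:
carry_out:
  rows: "0 -0.04 0 -0.02 0.3; 0 0 0 0 0.3; 0 0 0 0 0"

```text
clock: 17.48
eef_pos: [634.4, -88.1, 79.7]
tcp_rot: [-3.14, 0.001, 0.741]
contact_force: [-4.5, -2.2, -0.1]
opening: 0.241
```

```bash
cat > st.py <<'E'
from rig import r
import numpy as np
s=r.sense(); np.set_printoptions(precision=3,suppress=True); print("yaw",s["tcp_rot"][2],"q6",s["qpos"][5],"F",s["contact_force"],"T",s["wrist_torque"],"j6",s["joint_efforts"][5],"z",s["eef_pos"],"op",s["opening"])
E
python3 st.py
```

```text
yaw 0.741328516247898 q6 0.6894821971548627 F [-4.534 -2.238 -0.146] T [-0.335  0.653 -0.06 ] j6 0.3184063732624054 z [634.378 -88.101  79.688] op 0.24080143019270692
```

Request:
carry_out:
  rows: "0 0 0 0 0.3; 0 0 0 0 0.3; 0 0 0 0 0"

```text
clock: 17.85
eef_pos: [634.4, -88.0, 79.6]
tcp_rot: [-3.14, 0.002, 0.658]
contact_force: [-4.7, -1.5, -0.8]
opening: 0.236
```

```bash
python3 st.py
```

```text
yaw 0.6584375909538585 q6 0.7724512594204066 F [-4.663 -1.505 -0.796] T [-0.339  0.721  0.034] j6 0.2836650609970093 z [634.355 -88.013  79.636] op 0.23577241712057775
```

Request:
carry_out:
  rows: "0 0 0 0 0.3; 0 0 0 0 0.3; 0 0 0 0 0"

```text
clock: 18.23
eef_pos: [634.3, -88.0, 79.6]
tcp_rot: [-3.14, 0.002, 0.575]
contact_force: [-5.9, -2.1, -0.3]
opening: 0.244
```

```bash
python3 st.py
```

```text
yaw 0.5747977412715088 q6 0.856088608231152 F [-5.855 -2.145 -0.349] T [-0.325  0.794 -0.044] j6 0.23975919932127 z [634.32  -87.988  79.622] op 0.2441161071083421
```

Request:
carry_out:
  rows: "0 0 0 0 0.3; 0 0 0 0 0.3; 0 0 0 0 0"

```text
clock: 18.6
eef_pos: [634.3, -87.9, 79.6]
tcp_rot: [-3.14, 0.002, 0.491]
contact_force: [-4.8, -1.0, -1.1]
opening: 0.242
```

```bash
python3 st.py
```

```text
yaw 0.4909647316356034 q6 0.9399122433941812 F [-4.763 -1.048 -1.139] T [-0.261  0.786 -0.02 ] j6 0.23954699747264385 z [634.252 -87.926  79.59 ] op 0.24190302972976102
```

Request:
carry_out:
  rows: "0 0 0 0 0.3; 0 0 0 0 0.3; 0 0 0 0 0"

```text
clock: 18.98
eef_pos: [634.2, -87.9, 79.6]
tcp_rot: [-3.14, 0.002, 0.407]
contact_force: [-4.9, -1.6, -0.6]
opening: 0.24
```

```bash
python3 st.py
```

```text
yaw 0.40722607227085006 q6 1.0236331237265779 F [-4.87  -1.644 -0.567] T [-0.3    0.767  0.05 ] j6 0.23942249827086926 z [634.242 -87.864  79.564] op 0.23971079869459452
```

Request:
carry_out:
  rows: "0 0 0 0 0.3; 0 0 0 0 0.3; 0 0 0 0 0"

```text
clock: 19.35
eef_pos: [634.2, -87.8, 79.6]
tcp_rot: [-3.14, 0.002, 0.323]
contact_force: [-4.9, -1.1, -0.4]
opening: 0.239
```

```bash
python3 st.py
```

```text
yaw 0.3234064660844702 q6 1.1074325894137758 F [-4.898 -1.108 -0.402] T [-0.194  0.829 -0.027] j6 0.239237230271101 z [634.214 -87.819  79.552] op 0.2391390901152331
```

Request:
carry_out:
  rows: "0 0 0 0 0.3; 0 0 0 0 0.3; 0 0 0 0 0"

```text
clock: 19.73
eef_pos: [634.2, -87.8, 79.5]
tcp_rot: [-3.141, 0.002, 0.24]
contact_force: [-4.9, -0.8, -0.4]
opening: 0.239
```

```bash
python3 st.py
```

```text
yaw 0.23964206256668552 q6 1.1912093212258128 F [-4.92  -0.813 -0.387] T [-0.166  0.8   -0.009] j6 0.23911815136671066 z [634.192 -87.754  79.504] op 0.23900125497301203
```

Request:
carry_out:
  rows: "0 0 0 0 0.3; 0 0 0 0 0.3; 0 0 0 0 0"

```text
clock: 20.1
eef_pos: [634.2, -87.7, 79.5]
tcp_rot: [-3.141, 0.003, 0.156]
contact_force: [-5.2, -1.5, -1.0]
opening: 0.244
```

```bash
python3 st.py
```

```text
yaw 0.1558495096382242 q6 1.2749623641691648 F [-5.202 -1.477 -1.036] T [-0.198  0.798 -0.002] j6 0.23903033696115017 z [634.152 -87.718  79.489] op 0.2435069496437983
```

Request:
carry_out:
  rows: "0 0 0 0 0.3; 0 0 0 0 0.3; 0 0 0 0 0"

```text
clock: 20.48
eef_pos: [634.1, -87.7, 79.5]
tcp_rot: [-3.141, 0.003, 0.072]
contact_force: [-5.4, -0.4, -0.9]
opening: 0.242
```

```bash
python3 st.py
```

```text
yaw 0.07197745841406156 q6 1.3588110506540572 F [-5.425 -0.445 -0.945] T [-0.106  0.716 -0.034] j6 0.23894470185041428 z [634.125 -87.655  79.47 ] op 0.2418057453717911
```

Request:
carry_out:
  rows: "0 0 0 0 0.3; 0 0 0 0 0.3; 0 0 0 0 0"

```text
clock: 20.85
eef_pos: [634.1, -87.6, 79.4]
tcp_rot: [-3.141, 0.003, -0.012]
contact_force: [-4.9, 0.6, -1.0]
opening: 0.242
```

```bash
python3 st.py
```

```text
yaw -0.011719266187052657 q6 1.4425331199164628 F [-4.922  0.566 -0.984] T [ 0.009  0.773 -0.005] j6 0.23886742070317268 z [634.115 -87.573  79.427] op 0.24178323924940603
```

Request:
carry_out:
  rows: "0 0 0 0 0.3; 0 0 0 0 0.3; 0 0 0 0 0"

```text
clock: 21.22
eef_pos: [634.2, -87.5, 79.4]
tcp_rot: [-3.141, 0.003, -0.095]
contact_force: [-5.5, 0.1, -1.6]
opening: 0.237
```

```bash
python3 st.py
```

```text
yaw -0.09540074375686647 q6 1.5261300869782535 F [-5.533  0.068 -1.556] T [ 0.055  0.843 -0.029] j6 0.25072655640542507 z [634.15  -87.541  79.439] op 0.2371114445617619
```

Request:
carry_out:
  rows: "0 0 0 0 0.2; 0 0 0 0 0"

```text
clock: 21.48
eef_pos: [634.2, -87.5, 79.4]
tcp_rot: [-3.141, 0.003, -0.123]
contact_force: [-4.6, 0.8, -1.3]
opening: 0.239
```

```bash
python3 st.py
```

```text
yaw -0.1230962542369447 q6 1.5538350863950103 F [-4.567  0.842 -1.265] T [0.067 0.817 0.008] j6 0.1409560488536954 z [634.151 -87.521  79.433] op 0.23856818762961357
```

Request:
carry_out:
  rows: "0 0 0 0 0.2; 0 0 0 0 0"

```text
clock: 21.72
eef_pos: [634.1, -87.5, 79.4]
tcp_rot: [-3.141, 0.003, -0.151]
contact_force: [-4.4, 0.8, -1.5]
opening: 0.242
```

```bash
python3 st.py
```

```text
yaw -0.15098483328680334 q6 1.5817613158266697 F [-4.42   0.829 -1.546] T [ 0.077  0.802 -0.033] j6 0.14083439949899912 z [634.126 -87.482  79.428] op 0.24187731041333085
```

Request:
carry_out:
  rows: "0 0 0 0 0.2; 0 0 0 0 0"

```text
clock: 21.98
eef_pos: [634.1, -87.5, 79.4]
tcp_rot: [-3.141, 0.003, -0.179]
contact_force: [-5.3, 1.2, -1.5]
opening: 0.24
```

```bash
python3 st.py
```

```text
yaw -0.17897587690276917 q6 1.609683458386372 F [-5.306  1.217 -1.536] T [0.081 0.8   0.049] j6 0.14081188011914492 z [634.144 -87.467  79.431] op 0.2401578837027402
```

Run:
```python
from h import *
from rig import r
im=r.grab_frame("wrist");cv2.imwrite("pics/k_wrist.png",cv2.resize(im[200:330,180:330],None,fx=4,fy=4))
```

```text
(no output)
```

View pics/k_wrist.png

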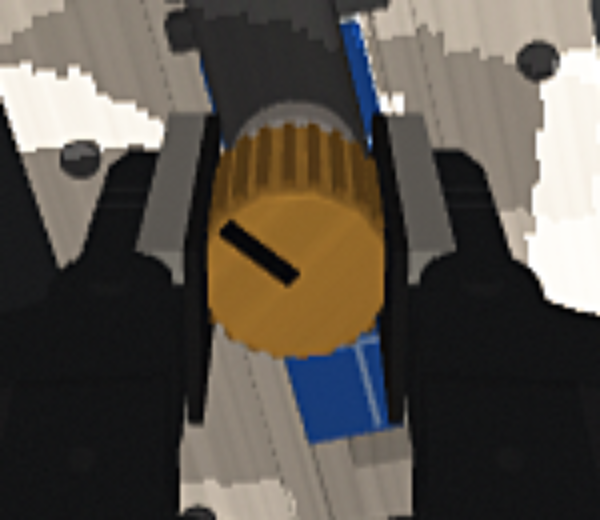

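No slip (line still (293,270)–(225,228)), and 157° turned. Continuing in small steps.

Request:
carry_out:
  rows: "0 0 0 0 0.3; 0 0 0 0 0.3; 0 0 0 0 0"

```text
clock: 22.4
eef_pos: [634.1, -87.4, 79.4]
tcp_rot: [-3.141, 0.003, -0.263]
contact_force: [-5.5, 1.5, -1.0]
opening: 0.242
```

```bash
python3 st.py
```

```text
yaw -0.2628657664125773 q6 1.6936502072814317 F [-5.463  1.498 -1.035] T [ 0.153  0.776 -0.026] j6 0.23896071128547192 z [634.147 -87.391  79.409] op 0.24239055752107558
```

Request:
carry_out:
  rows: "0 0 0 0 0.3; 0 0 0 0 0.3; 0 0 0 0 0"

```text
clock: 22.78
eef_pos: [634.2, -87.4, 79.4]
tcp_rot: [-3.142, 0.003, -0.347]
contact_force: [-4.9, 1.6, -1.9]
opening: 0.24
```

```bash
python3 st.py
```

```text
yaw -0.34670872312851886 q6 1.7774251803858272 F [-4.922  1.648 -1.899] T [0.26  0.757 0.007] j6 0.23893609642982483 z [634.179 -87.35   79.409] op 0.2404931028212809
```

Request:
carry_out:
  rows: "0 0 0 0 0.3; 0 0 0 0 0.3; 0 0 0 0 0"

```text
clock: 23.15
eef_pos: [634.1, -87.3, 79.3]
tcp_rot: [3.141, 0.003, -0.431]
contact_force: [-4.8, 2.3, -2.7]
opening: 0.237
```

```bash
python3 st.py
```

```text
yaw -0.43058399002818426 q6 1.8612526460059418 F [-4.764  2.276 -2.688] T [ 0.276  0.72  -0.082] j6 0.23893707431852818 z [634.142 -87.284  79.329] op 0.23721913133024544
```

Request:
carry_out:
  rows: "0 0 0 0 0.3; 0 0 0 0 0.3; 0 0 0 0 0"

```text
clock: 23.52
eef_pos: [634.2, -87.3, 79.3]
tcp_rot: [3.141, 0.003, -0.514]
contact_force: [-4.1, 2.0, -1.5]
opening: 0.24
```

```bash
python3 st.py
```

```text
yaw -0.5143518296987506 q6 1.9449833095873414 F [-4.116  1.963 -1.528] T [ 0.256  0.728 -0.051] j6 0.23891648277640343 z [634.202 -87.253  79.344] op 0.239525336436248
```

Request:
carry_out:
  rows: "0 0 0 0 0.3; 0 0 0 0 0.3; 0 0 0 0 0"

```text
clock: 23.9
eef_pos: [634.2, -87.2, 79.3]
tcp_rot: [3.141, 0.003, -0.598]
contact_force: [-4.9, 3.0, -3.3]
opening: 0.243
```

```bash
python3 st.py
```

```text
yaw -0.5981022301967371 q6 2.028771024754133 F [-4.946  2.95  -3.328] T [ 0.374  0.678 -0.048] j6 0.23890485987067223 z [634.18  -87.16   79.275] op 0.24277619492066257
```

Request:
carry_out:
  rows: "0 0 0 0 0.3; 0 0 0 0 0.2; 0 0 0 0 0"

```text
clock: 24.28
eef_pos: [634.3, -87.1, 79.3]
tcp_rot: [3.141, 0.003, -0.668]
contact_force: [-3.9, 3.1, -2.8]
opening: 0.242
```

```bash
python3 st.py
```

```text
yaw -0.6677552057313703 q6 2.098441028567588 F [-3.885  3.073 -2.795] T [ 0.4    0.657 -0.032] j6 0.14909489080309868 z [634.251 -87.124  79.321] op 0.2423757208331527
```

Request:
carry_out:
  rows: "0 0 0 0 0.3; 0 0 0 0 0.2; 0 0 0 0 0"

```text
clock: 24.65
eef_pos: [634.3, -87.1, 79.3]
tcp_rot: [3.141, 0.003, -0.738]
contact_force: [-3.6, 2.3, -2.5]
opening: 0.243
```

```bash
python3 st.py
```

```text
yaw -0.7376503950564861 q6 2.168272854339257 F [-3.64   2.325 -2.538] T [ 0.442  0.625 -0.   ] j6 0.15004242304712534 z [634.276 -87.104  79.282] op 0.24320683291165737
```

Run:
```python
from h import *
from rig import r
im=r.grab_frame("wrist");cv2.imwrite("pics/l_wrist.png",cv2.resize(im[200:330,180:330],None,fx=4,fy=4))
```

```text
(no output)
```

View pics/l_wrist.png

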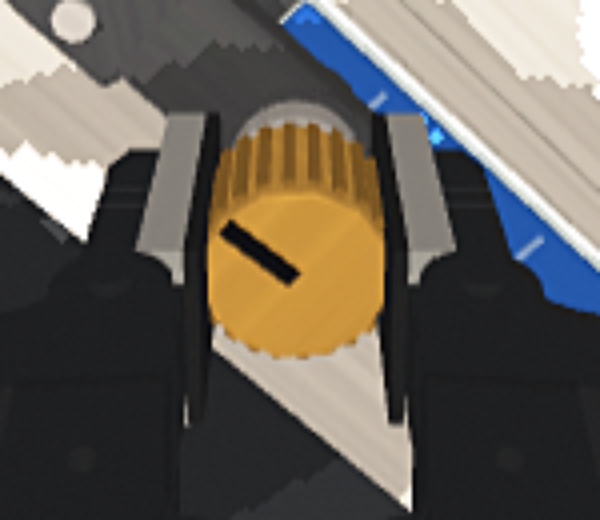

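Still no slip after 189.5°. A few more degrees should bring the seat.

Request:
carry_out:
  rows: "0 0 0 0 0.2; 0 0 0 0 0.2; 0 0 0 0 0"

```text
clock: 25.08
eef_pos: [634.3, -87.1, 79.3]
tcp_rot: [3.141, 0.003, -0.793]
contact_force: [-3.4, 2.2, -3.3]
opening: 0.24
```

```bash
python3 st.py
```

```text
yaw -0.7934867164107331 q6 2.224126862600932 F [-3.44   2.229 -3.343] T [0.56 0.55 0.02] j6 0.14686171431094408 z [634.289 -87.06   79.274] op 0.23981618556094017
```

Request:
carry_out:
  rows: "0 0 0 0 0.2; 0 0 0 0 0.2; 0 0 0 0 0"

```text
clock: 25.45
eef_pos: [634.3, -87.0, 79.3]
tcp_rot: [3.141, 0.002, -0.848]
contact_force: [-4.2, 3.0, -2.0]
opening: 0.239
```

```bash
python3 st.py
```

```text
yaw -0.8483370484624875 q6 2.2793477230058077 F [-4.167  3.014 -1.958] T [0.53  0.617 0.459] j6 0.5961799621582031 z [634.321 -87.039  79.255] op 0.23902251205937336
```

Torque jumped from about 0 to 0.46 N m: seated. Checking for slip by measuring the line's angle.

```bash
cat > line.py <<'E'
from h import *
def ang(im): # im = 4x crop
    g=im[205:300,205:310].max(2); m=(g<50).astype(np.uint8)
    n,l,st,c=cv2.connectedComponentsWithStats(m); 
    best=[i for i in range(1,n) if st[i,0]>2 and st[i,4]>300]
    out=[]
    for i in best:
        v,u=np.nonzero(l==i); vx,vy,x,y=cv2.fitLine(np.c_[u,v].astype(np.float32),2,0,.01,.01).ravel(); out.append((int(st[i,4]),round(float(np.degrees(np.arctan2(vy,vx))),2),round(float(x+205),1),round(float(y+205),1)))
    return out
E
python3 - <<'E'
from line import *
from rig import r
im=r.grab_frame("wrist");cv2.imwrite("pics/m_wrist.png",cv2.resize(im[200:330,180:330],None,fx=4,fy=4))
for k in "ijklm": print(k,ang(cv2.imread(f"pics/{k}_wrist.png")))
E
```

```text
i [(1566, 36.49, 255.9, 249.9)]
j [(1501, 36.71, 257.3, 254.5)]
k [(1496, 36.85, 258.5, 252.6)]
l [(1322, 36.62, 259.0, 252.3)]
m [(1335, 34.76, 258.1, 253.4)]
```

View pics/m_wrist.png

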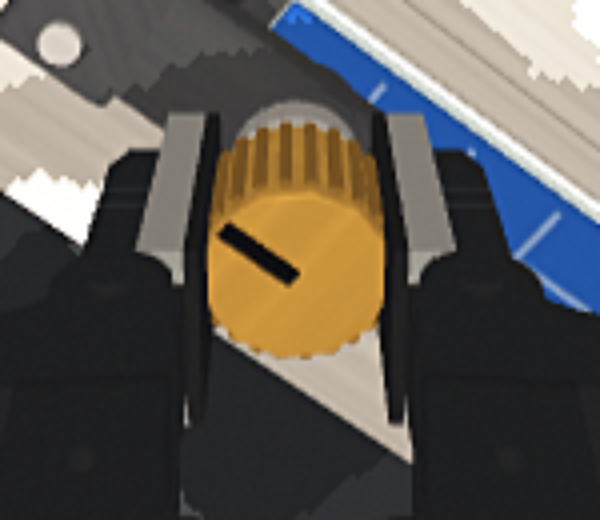

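The line lags the tool by about 2°, so the seat is at tool yaw ≈ -0.81 (hard stop, 2° wind-up or slip). Backing off counter-clockwise 88°, then measuring.

Request:
carry_out:
  rows: "0 0 0 -0.0015 -1; 0 0 0 -0.0015 -1; 0 0 0 -0.0015 -1; 0 0 0 -0.0015 -1; 0 0 0 -0.0015 -1; 0 0 0 -0.0015 -1; 0 0 0 -0.0015 -1; 0 0 0 -0.0015 -1; 0 0 0 -0.0015 -1; 0 0 0 -0.0015 -1; 0 0 0 -0.0015 -1; 0 0 0 0 0"

```text
clock: 27.0
eef_pos: [634.4, -88.0, 79.8]
tcp_rot: [-3.14, 0.002, 0.686]
contact_force: [-4.9, -2.7, -5.3]
opening: 0.241
```

```bash
python3 st.py
python3 - <<'E'
from line import *
from rig import r
im=r.grab_frame("wrist");cv2.imwrite("pics/n_wrist.png",cv2.resize(im[200:330,180:330],None,fx=4,fy=4))
for k in "mn": print(k,ang(cv2.imread(f"pics/{k}_wrist.png")))
E
```

```text
yaw 0.6858228646490887 q6 0.745077683625351 F [-4.869 -2.683 -5.274] T [-0.387  0.725  0.006] j6 -1.1791696026921272 z [634.364 -88.036  79.798] op 0.24111481815527816
m [(1335, 34.76, 258.1, 253.4)]
n [(1523, 36.77, 257.5, 252.2)]
```

The line angle is back at its original value, so the wind-up was elastic: no net slip. Target tool yaw is -0.813 + 1.571 ≈ 0.758, about 4° more. I'll also relieve the small side force.

Request:
carry_out:
  rows: "0 -0.02 0 -0.02 -0.25; 0 0 0 0 -0.25; 0 0 0 0 0; 0 0 0 0 0"

```text
clock: 27.55
eef_pos: [634.3, -88.2, 80.4]
tcp_rot: [-3.14, 0.001, 0.755]
contact_force: [-0.8, -0.3, -20.8]
opening: 0.24
```

```bash
python3 st.py
python3 - <<'E'
from line import *
from rig import r
im=r.grab_frame("wrist");cv2.imwrite("pics/o_full.png",im);cv2.imwrite("pics/o_wrist.png",cv2.resize(im[200:330,180:330],None,fx=4,fy=4))
for k in "mno": print(k,ang(cv2.imread(f"pics/{k}_wrist.png")))
im=r.grab_frame("side")[210:370,150:350]; cv2.imwrite("pics/o_crop.png",cv2.resize(im,None,fx=3.7,fy=3.7,interpolation=cv2.INTER_CUBIC))
E
```

```text
yaw 0.7546471750158483 q6 0.6755364173917517 F [ -0.835  -0.287 -20.76 ] T [-0.087  0.162  0.003] j6 0.01816424774006009 z [634.283 -88.183  80.352] op 0.23988983906314706
m [(1335, 34.76, 258.1, 253.4)]
n [(1523, 36.77, 257.5, 252.2)]
o [(1499, 37.05, 257.8, 250.1)]
```

View pics/o_full.png

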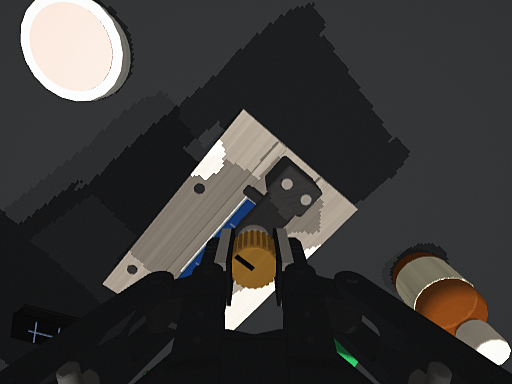

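View pics/o_crop.png

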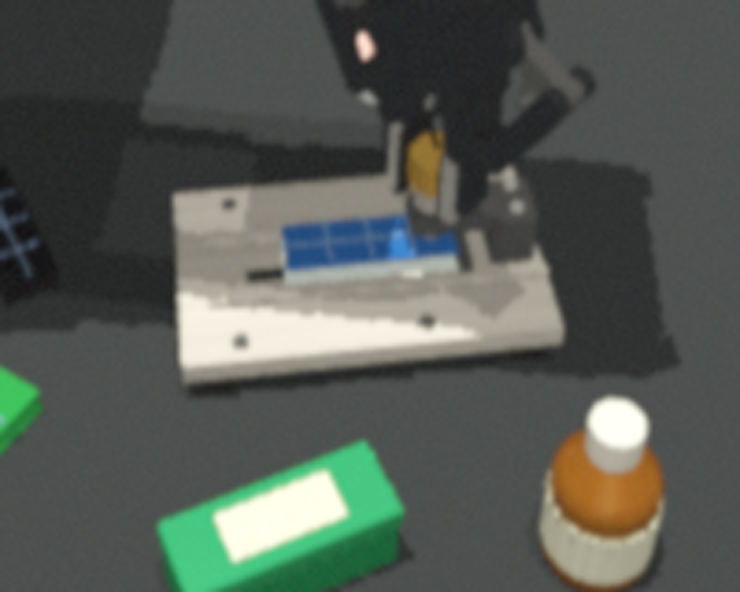

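The quarter turn back is at yaw 0.755, with the line consistent. My z correction left a 21 N upward pull on the knob, so I'll relieve that.

Request:
carry_out:
  rows: "0 0 0 0.025 0; 0 0 0 0 0; 0 0 0 0 0"

```text
clock: 28.02
eef_pos: [634.4, -88.2, 80.3]
tcp_rot: [-3.141, 0.001, 0.755]
contact_force: [-5.0, 0.8, -17.7]
opening: 0.244
```

```bash
python3 st.py
python3 - <<'E'
from line import *
from rig import r
im=r.grab_frame("wrist");cv2.imwrite("pics/p_wrist.png",cv2.resize(im[200:330,180:330],None,fx=4,fy=4))
print(ang(cv2.imread(f"pics/p_wrist.png")))
c=r.get_calibration("side")
for n in ("e","p"):
    pass
s=r.grab_frame("side")
for nm,im in (("start",cv2.imread("pics/a_side.png")),("now",s)):
    b=mask(im,(100,100,50),(125,255,255),(190,240,300,310)); v,u=np.nonzero(b); k=cv2.minAreaRect(np.c_[u,v].astype(np.float32)); 
    P=np.array([onz(c,p,34)[:2] for p in cv2.boxPoints(k)]); print(nm,P.round(1).tolist())
    b=mask(im,(50,100,50),(80,255,255),(180,320,270,384)); v,u=np.nonzero(b); print("box",u.mean(),v.mean())
    b=mask(im,(5,150,50),(14,255,255),(290,310,340,384)); v,u=np.nonzero(b); print("bottle",u.mean(),v.mean())
E
```

```text
yaw 0.7550065461706295 q6 0.6750937932571168 F [ -4.962   0.84  -17.739] T [0.092 0.688 0.05 ] j6 0.018460916471667588 z [634.375 -88.223  80.262] op 0.24419521780147008
[(1500, 36.86, 257.0, 250.6)]
start [[528.1, -80.9], [604.5, -76.9], [603.9, -102.0], [529.8, -105.5]]
box 225.3202846975089 357.9371293001186
bottle 313.92105263157896 346.7631578947368
now [[568.6, -78.4], [645.6, -74.4], [643.8, -99.0], [569.1, -102.5]]
box 225.33649851632046 357.8551928783383
bottle 314.95454545454544 343.40909090909093
```

Request:
carry_out:
  rows: "0 0 0 0.02 0; 0 0 0 0 0; 0 0 0 0 0"

```text
clock: 28.5
eef_pos: [634.5, -88.2, 80.1]
tcp_rot: [-3.141, 0.0, 0.755]
contact_force: [-6.2, 1.3, -12.8]
opening: 0.239
```

```bash
python3 st.py
```

```text
yaw 0.7550615539250543 q6 0.6750577017130314 F [ -6.186   1.337 -12.827] T [0.194 1.079 0.022] j6 0.01801304693799466 z [634.453 -88.222  80.121] op 0.23868622298507577
```

Request:
carry_out:
  rows: "0 0 0 0.025 0; 0 0 0 0 0; 0 0 0 0 0; 0 0 0 0 0"

```text
clock: 29.0
eef_pos: [634.5, -88.2, 79.9]
tcp_rot: [-3.141, 0.0, 0.755]
contact_force: [-9.0, 1.0, -8.4]
opening: 0.24
```

```bash
python3 st.py
python3 - <<'E'
from line import *
from rig import r
im=r.grab_frame("wrist");cv2.imwrite("pics/q_wrist.png",cv2.resize(im[200:330,180:330],None,fx=4,fy=4))
print(ang(cv2.imread(f"pics/q_wrist.png")))
a=cv2.imread("pics/a_side.png")[300:384,285:345];b=r.grab_frame("side")[300:384,285:345]
cv2.imwrite("pics/q_b.png",cv2.resize(np.hstack([a,b]),None,fx=5,fy=5))
E
```

```text
yaw 0.7549703279489 q6 0.675070181696558 F [-9.039  0.995 -8.448] T [0.234 1.345 0.019] j6 0.019912506686523557 z [634.538 -88.231  79.945] op 0.24040710794613962
[(1509, 36.61, 255.9, 251.9)]
```

View pics/q_b.png

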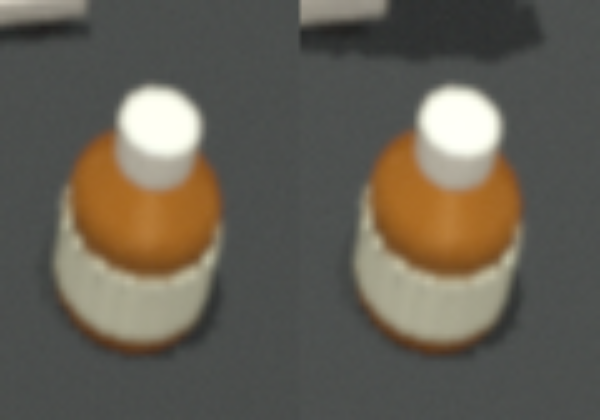

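The bottle is unmoved (start on the left, now on the right). The knob is held at a quarter turn back with near-zero torque and modest forces. Handing in.

```bash
python3 -c "
from rig import r
print(r.sign_off())"
```

```text
the job is handed in; nothing more can be done
None
```

The job is handed in at about 29 s of the 64 s allowed. The slide is home, and the gripper is still holding the thumbscrew a quarter turn back from its seat.

- **Slide:** I pushed it about 40 mm with the shut fingertips until the force rose. The highest reading against the stop was about 6 N in total. A later side view put its near end at x ≈ 569 mm, matching home as worked out from the knob position.
- **Thumbscrew:** I gripped it with 40 N and turned it clockwise about 194° until the torque jumped to 0.46 N m. I then backed it off 90°, to tool yaw 0.755 against a target of about 0.758. At the seat the index line showed about 2° of wind-up, which sprang back, so there was no net slip; the seat angle is good to about 1°.
- **Bystanders:** The slide box and bottle were unmoved in before-and-after side views. The bottle's colour mask shifted by about 3 px, but a direct crop comparison showed no movement. I did not measure the dish again, and nothing came near it.
- **Mistake:** While relieving the side load at the end, one height correction left a 21 N upward pull on the knob. I reduced it to about 8 N up and 9 N sideways, and left it there at hand-in. The knob angle did not change.

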